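Load the jar carousel and index it one click

TASK

Pick up the green jar with the black lid that stands on the table and put it upright into the empty pocket of the jar carousel at the yellow loading mark, pressing it down past the spring balls until it sits firmly on the pocket's sprung floor, whose height you must feel for, without forcing it. Then gently turn the wheel clockwise (seen from above) by exactly one click, so that the next empty pocket stands at the mark and the wheel rests in its notch, leaving the jar seated and the other things on the table where they are.

Things in the scene. Friction and masses are not known exactly. Their poses are not given: they have to be found in the camera images.
- green_jar: loose green screw jar with a black lid, upright on the table, 52 mm high, about 0.1 kg: body 44 mm in diameter up to 41 mm, then the lid, 46 mm in diameter. Origin at the centre of its underside, z up. Three jars of the same kind are fixed in the wheel and are not to be taken
- carousel: grey round base of the jar carousel, fixed to the table. Origin on the table on the wheel's axis, z up. Its -x axis points to the yellow loading mark. The wheel on it is an aluminium disc 250 mm in diameter, its top 36 mm above the table, with six grey cups (pockets) 60 degrees apart on a circle of 80 mm radius; the cups reach to 68 mm above the table and the jars in them to 96 mm
- load_mark (a point): yellow diamond on the base's tongue, 146 mm from the axis, 8 mm above the table: the loading position
- pocket (a point): point on the axis of the empty pocket that stands at the loading mark at the start, 44 mm above the table; turns with the wheel. The grey cup is 47 mm in bore up to 19 mm above this point and flares to 54 mm at its rim, 24 mm above it. Three steel spring balls, 14 mm above it, stand 1.5 mm into the jar's path; to push past them takes about 5 N
- seat: floor of that pocket: a seat with a height screw and a black rubber pad on a stiff spring (9 N/mm, 3 mm travel). The pad's top is set anywhere from 0 to 7 mm above point pocket and is not measured: feel for it. Origin fixed, 8 mm below point pocket. The balls are polished; the jar does not pass them by its own weight. A push of 10 to 15 N seats it; over 20 N is forcing it
- handle (a point): point on the axis of the wheel's upright red handle post, 14 mm in diameter, 112 mm from the wheel's axis, 92 mm above the table; the post reaches from 36 to 102 mm. At the start it stands a quarter turn counter-clockwise (seen from above, about the wheel's axis) from the loading mark, with empty pockets on both sides
- wheel (a joint): angle of the wheel in rad, 0 in its first notch, growing clockwise seen from above; one click is 1.047. A spring roller on a hexagonal cam pulls it to the nearest notch; the resistance grows to about 3 to 4 N at the handle at 0.52, then it snaps on by itself. Starts in notch 0 within a few hundredths
- blue_jar: blue jar with a white lid, 41 mm in diameter, 45 mm high, loose bystander. Origin at the centre of its underside
- white_pot: white pot with a black lid, 56 mm in diameter, 36 mm high, loose bystander. Origin at the centre of its underside
- beige_tape: roll of beige masking tape lying flat, 92 mm in diameter, 24 mm high, loose bystander. Origin at the centre of its underside
- sander: cork sanding block, 63 x 104 x 32 mm, loose bystander. Origin at the centre of its underside
Not all that is in view belongs to the job. What is shaped like the green_jar but brown or turquoise is not meant.

How it is judged (in metres and radians):
On the way, in this order (a step that is already met when the one before it is completed fails the run):
1. the jar stands upright in the empty pocket (within 3 mm sideways) and is pressed on its floor with 5 N or more, while the wheel is still in its first notch (contact force between green_jar and seat above 5 N and z of green_jar in the frame of pocket between -0.005 and 0.008 m and horizontal distance between green_jar and pocket below 0.003 m and angle between green_jar's own z axis and vertical below 0.08 rad and value of joint wheel between -0.15 and 0.15 rad), for 0.1 s.
2. the wheel has been turned clockwise into the next notch (value of joint wheel between 0.95 and 1.15 rad), for 0.2 s.
At the end, for the whole second after the job is handed in: The wheel rests in the notch one click clockwise of its start (joint 1.047 within 0.08 rad, still), and the green jar stands at rest on its pocket's floor (0.2 N or more on the floor, at most 8 mm above site pocket), within 3 mm of the pocket's axis, tilted less than 0.08 rad (value of joint wheel between 0.967 and 1.127 rad and velocity of joint wheel between -0.05 and 0.05 rad/s and z of green_jar in the frame of pocket between -0.005 and 0.008 m and horizontal distance between green_jar and pocket below 0.003 m and angle between green_jar's own z axis and vertical below 0.08 rad and contact force between green_jar and seat above 0.2 N and linear speed of green_jar below 0.01 m/s); the robot touches nothing.
It fails at once if the jar is forced: more than 30 N between jar and carousel (contact force between green_jar and carousel above 30 N).
It fails at once if the robot presses on the carousel with more than 25 N (contact force between any of the fingers, the arm and carousel above 25 N).
It fails at once if the wheel is turned well past the one click, or well backwards (value of joint wheel above 1.45 rad or value of joint wheel below -0.4 rad).
It fails at once if a bystander is moved by more than 20 mm (distance of any of blue_jar, white_pot, beige_tape, sander from where it was at the start of the episode above 0.02 m).
It also fails if it takes over 69 s, if anything falls off the work surface, if the arm or the gripper's body presses on something with over 40 N, if the wrist force passes 120 N, or if a joint passes its speed limit or range.

ROBOT

A 6-joint arm with a two-finger parallel gripper is mounted at the origin on a cart in front of the work surface, level with it; the furniture and walls round the work are solid. World frame = base frame: x ahead of the robot, y to its left, z up, the work surface at z = 0. Lengths are in mm, angles in rad, forces in N, time in s.
With the tool pointing down it reaches from about 425 to 1125 mm from the base axis. Payload 14.9 kg.
Tool frame: the origin (TCP) lies between the finger pads; the fingertips stand 17 mm ahead of it and the grasp point (between the pads) lies 2 mm behind it; z points along the fingers, y is the line along which they close (so a half turn about z gives the same grasp; the last joint's range is limited). The gripper opens to 91 mm and grips with 3 to 60 N. Pads are 32 mm wide; open, the fingers measure 118 mm over their backs; the gripper's body (76 mm by 178 mm) begins 60 mm behind the grasp point.
Start: joints at [1.262, 0.379, 1.734, -0, 1.028, -0.033], TCP at [190.629, 673.557, 230.932] pointing down, gripper open.
Joint ranges: [-2.77, 2.77], [-0.74, 2.19], [0, 2.66], [-1.06, 4.2], [0.31, 2.87], [-3.08, 3.08]. Speed limits (rad/s): [1.89, 1.89, 2.39, 3.14, 3.14, 3.14].

INTERFACE

Orientations are given as a 3x3 rotation matrix whose columns are the frame's x, y, z axes.
In Python, from plant import * gives the robot as it stands.
- The arm moves only by the tool arm_command, never from a script. Its argument "increments" is a list of rows, each a list of 4 numbers: the shift along the tool's x, y, z in cm, then the turn about the tool's z in rad. A call has 1 to 12 rows; each row is the pose to reach, as a shift and turn from the pose commanded when the call began, along the tool's axes at that moment; what a row does not reach only later rows make up. A row lasts 1/10 s, in which the tool goes at most 50 mm and 8.59 degrees, less where a joint would pass 70% of its speed; a pose out of reach is approached as far as the arm can. A call with a gripper value outside its range is refused whole. "gripper" is the opening, from 0 (shut) to 1 (fully open), set as the call begins (left out, the last holds). The fingers move at their own pace and stop on an object; "newtons" is the grip in N (left out, the last holds). Time passes only in rows, so rows that repeat a pose let the fingers close. It gives the time, the measured TCP pose, the force, the opening and the grip force at its end, in the units of the state.
- read_state(): the state, without advancing time (a new reading comes with each control period).
- grab_frame(name): name is "scene" or "top" or "wrist"; returns a dict with "img" (400x640x3 uint8, blue, green, red), "K" (3x3 intrinsics, pixels), "distortion" ([k1, k2, p1, p2, k3] as OpenCV has them; the pictures are not rectified), "position" and "attitude" of the camera in the world. Camera axes: x right, y down, z forward; pixel columns grow to the right and rows downward; lengths in mm; the calibration is good to about 2 mm. A picture is of the moment at which its call begins. There is no depth.
- sign_off(): hands the job in; it is judged then, once.
The state is a dict: "clock": time; "qpos": joint angles; "joint_velocities": joint speeds; "joint_torque": joint torques, N m; "tcp_pos": TCP position; "tool_rot": TCP orientation; "ft_force": force on the tool from outside, world axes, zero at the start; "torque": the same for the moment, N m; "finger_gap": finger opening in mm; "finger_force": force on a finger pad.
Only numpy, scipy, OpenCV 4.12 (cv2) and the standard library are available. Lean on these libraries where they do the work, as an engineer would, in place of code of your own. Each camera call takes 0.05 s, during which the arm holds its last target. There are 200 camera calls.

## Working session

There is one attempt and no reset: what is moved stays moved. The work goes in short steps, Python scripts to look and compute and a tool call to move; the robot and the scene stay as the last step left them, time stands still between calls to the robot, and variables do not carry over. Pictures are saved under pics/ and viewed, at most 13 in all, crops included, and the job is handed in when it is done.

Besides the shell and the picture viewer there is one more tool, called after "Emit:" as a command line: name --pt "numbers of a row" for each row, then --argument value for the rest. arm_command: Moves the arm, as the interface text tells. Its arguments: {"type":"object","properties":{"increments":{"type":"array","items":{"type":"array","items":{"type":"number"}}},"gripper":{"type":"number"},"newtons":{"type":"number"}},"required":["increments"]}

```bash
mkdir -p pics
cat > h.py <<'E'
from plant import *
import numpy as np, cv2
def ray(f,px):
    u=cv2.undistortPoints(np.array([[px]],float),np.array(f["K"],float),np.array(f["distortion"],float))[0,0]
    R=np.array(f["attitude"],float); 
    return np.array(f["position"],float), R@np.array([u[0],u[1],1.])
def onplane(f,px,z):
    p,d=ray(f,px); return p+d*(z-p[2])/d[2]
def proj(f,P):
    R=np.array(f["attitude"],float)
    return cv2.projectPoints(np.array([R.T@(np.array(P,float)-np.array(f["position"],float))]),np.zeros(3),np.zeros(3),np.array(f["K"],float),np.array(f["distortion"],float))[0][0,0]
E
python3 - <<'E'
from h import *
s=read_state(); print(s)
for n in("top","scene"):
    f=grab_frame(n); cv2.imwrite(f"pics/{n}0.png",f["img"]); print(n,f["position"],f["attitude"],f["K"])
E
```

```text
{'clock': 0.0, 'qpos': array([ 1.26168776e+00,  3.79421152e-01,  1.73479411e+00,  9.44585678e-06,
        1.02852319e+00, -3.33175822e-02]), 'joint_velocities': array([ 4.52408135e-04,  7.61813545e-05, -1.21823700e-03,  1.28855007e-03,
        1.31004601e-03,  2.13259713e-03]), 'joint_torque': array([-1.26152096e-03, -7.63719964e+01, -4.34363580e+01,  6.50360528e-02,
        4.24904551e-02, -4.97383417e-05]), 'tcp_pos': array([190.51105   , 673.16698852, 230.27284936]), 'tool_rot': array([[-9.62208771e-01,  2.72312604e-01, -3.56268805e-04],
       [ 2.72312833e-01,  9.62208156e-01, -1.08902806e-03],
       [ 4.62486831e-05, -1.14488892e-03, -9.99999344e-01]]), 'ft_force': array([-0.01933646, -0.64182371,  0.78493451]), 'torque': array([-0.06363945,  0.06319434, -0.00261178]), 'finger_force': 0.0, 'finger_gap': 91.32717261583471}
top [ 351.41429744  224.95520149 1251.52980985] [[-0.02194387 -0.98790467  0.15350187]
 [-0.99969707  0.0199706  -0.01438534]
 [ 0.01114582 -0.15377104 -0.98804364]] [[439.76900789   0.         317.92701591]
 [  0.         439.76900789 198.09685453]
 [  0.           0.           1.        ]]
scene [  25.57280568 -313.63229653  959.20967394] [[ 0.71305786 -0.5430399   0.4434593 ]
 [-0.70101698 -0.54219537  0.46324871]
 [-0.01112096 -0.64119564 -0.76729687]] [[431.33308769   0.         323.59922445]
 [  0.         431.33308769 199.17574286]
 [  0.           0.           1.        ]]
```

View pics/top0.png

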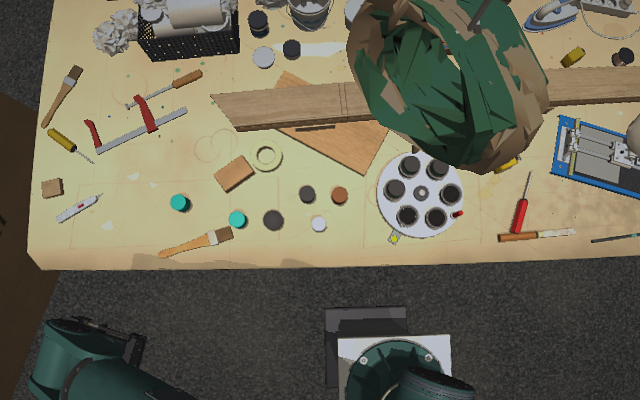

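View pics/scene0.png

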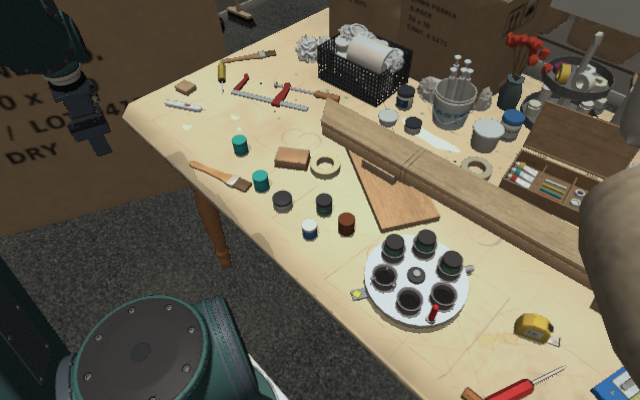

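The top view shows the hub at (420,193), the yellow mark at (394,238) and the red handle at (459,213).

These could be taken for the green jar (pixels in top / scene):
- Dark lid (307,194) / (324,204): the likely target
- Larger dark-lidded pot (273,219) / (282,200): the white pot
- Brown (340,195) / (346,223)
- Turquoise (180,203) and (237,219)
- Dark jars at the back (292,49) and (258,22)
- Three jars fixed in the wheel, scene (394,245), (425,242), (451,263)

I choose (307,194) and will check it in one close crop.

```bash
cat > m.py <<'E'
from h import *
F={n:grab_frame(n) for n in("top","scene")}
a=cv2.resize(F["scene"]["img"][180:260,260:380],None,fx=5,fy=5,interpolation=cv2.INTER_CUBIC)
cv2.imwrite("pics/crop1.png",a)
t=F["top"];hsv=cv2.cvtColor(t["img"],cv2.COLOR_BGR2HSV)
def blobs(m,lo=15):
    n,l,s,c=cv2.connectedComponentsWithStats(m.astype(np.uint8)); return [(s[i,:].tolist(),c[i].round(1).tolist()) for i in range(1,n) if s[i,4]>lo]
def win(m,x0,x1,y0,y1):
    r=np.zeros(m.shape,bool); r[y0:y1,x0:x1]=m[y0:y1,x0:x1]; return r
h,s,v=cv2.split(hsv)
print("dark",[(b,onplane(t,b[1],52).round(1)) for b in blobs(win(v<100,255,355,175,240))])
print("disc",[(b,onplane(t,b[1],36).round(1)) for b in blobs(win((s<60)&(v>120),370,470,145,245),500)])
print("red",[(b,onplane(t,b[1],92).round(1)) for b in blobs(win((s>150)&((h<8)|(h>172))&(v>80),440,475,195,225),4)])
print("yel",[(b,onplane(t,b[1],8).round(1)) for b in blobs(win((s>150)&(h>22)&(h<40)&(v>150),380,410,225,245),4)])
sc=F["scene"];H=cv2.cvtColor(sc["img"],cv2.COLOR_BGR2HSV);h,s,v=cv2.split(H)
print("yelS",[(b,onplane(sc,b[1],8).round(1)) for b in blobs(win((s>150)&(h>22)&(h<40)&(v>150),345,372,280,305),4)])
print("redS",[(b,onplane(sc,b[1],92).round(1)) for b in blobs(win((s>150)&((h<8)|(h>172))&(v>80),420,445,295,330),4)])
print("darkS",[(b,onplane(sc,b[1],26).round(1)) for b in blobs(win(v<90,265,360,185,235))])
print("hub guess",onplane(t,(420.5,193),50).round(1), onplane(sc,(416.5,274),50).round(1))
E
python3 m.py
```

```text
dark [(([299, 186, 16, 18, 222], [306.9, 194.3]), array([549. , 237.7,  52. ])), (([332, 198, 13, 7, 31], [337.7, 202.0]), array([525.8, 153.2,  52. ])), (([263, 211, 21, 20, 314], [273.0, 220.2]), array([479. , 331.9,  52. ]))]
disc [(([370, 145, 100, 97, 4704], [410.0, 194.4]), array([545.6, -52.9,  36. ]))]
red [(([458, 211, 5, 4, 17], [459.9, 212.6]), array([ 484.2, -174.4,   92. ]))]
yel [(([391, 236, 6, 6, 25], [393.6, 238.3]), array([424.7,  -5.5,   8. ]))]
yelS []
redS [(([430, 304, 9, 17, 75], [433.9, 311.5]), array([ 473.9, -180.7,   92. ]))]
darkS [(([265, 185, 5, 7, 26], [266.6, 187.5]), array([479.4, 397.7,  26. ])), (([273, 191, 20, 21, 329], [282.3, 200.7]), array([478.9, 328.1,  26. ])), (([316, 194, 16, 23, 315], [323.8, 204.8]), array([551. , 234.8,  26. ])), (([338, 221, 17, 14, 160], [345.6, 228.8]), array([534.2, 134.9,  26. ])), (([303, 228, 14, 7, 57], [310.1, 232.3]), array([459.4, 193.5,  26. ]))]
hub guess [546.7 -79.7  50. ] [544.6 -88.   50. ]
```

View pics/crop1.png

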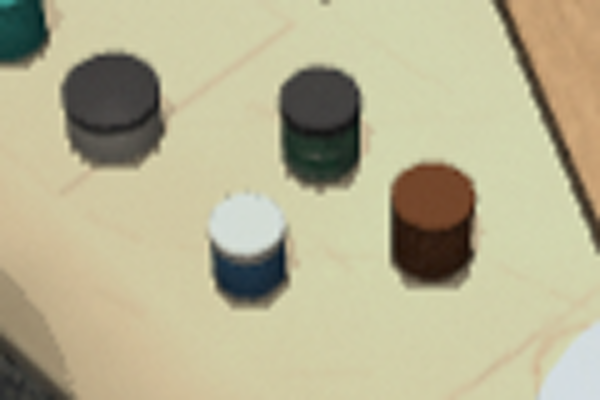

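The crop confirms the target: a dark lid on a green body at crop (320,125), clearly different from the pot, the blue jar and the brown jar. It stands at about (549,237). The carousel axis is at about (546,-83) with its mark direction consistent: mark to axis measures 144 mm (given 146) and the handle is about 112 mm out. I'm moving above the jar with the closing line along the carousel's radial direction.

Emit:
arm_command --pt "-46.3 -32.1 0 1.86" --pt "-46.3 -32.1 0 1.86" --pt "-46.3 -32.1 0 1.86" --pt "-46.3 -32.1 0 1.86" --pt "-46.3 -32.1 0 1.86" --pt "-46.3 -32.1 0 1.86" --pt "-46.3 -32.1 0 1.86" --pt "-46.3 -32.1 0 1.86" --pt "-46.3 -32.1 0 1.86" --pt "-46.3 -32.1 0 1.86" --pt "-46.3 -32.1 0 1.86" --pt "-46.3 -32.1 0 1.86" --gripper 0.75

```text
clock: 1.4
tcp_pos: [551.0, 235.4, 231.0]
tool_rot: [[0.492, 0.871, 0.001], [0.871, -0.492, -0.0], [0.0, 0.001, -1.0]]
ft_force: [0.4, 0.7, -0.5]
finger_gap: 68.6
finger_force: 0.0
```

Run:
```python
from h import *
f=grab_frame("wrist"); s=read_state(); print(s["clock"],s["tcp_pos"],s["tool_rot"],f["position"],f["attitude"])
print(proj(f,[549,237,52]))
cv2.imwrite("pics/w1.png",f["img"])
```

```text
1.45 [551.05772383 235.50463303 230.93366248] [[ 5.00111182e-01  8.65961036e-01  5.37874119e-04]
 [ 8.65961202e-01 -5.00111124e-01 -2.46135901e-04]
 [ 5.58527300e-05  5.88873435e-04 -9.99999825e-01]] [589.93263732 305.35384587 385.81725439] [[ 8.71019557e-01 -4.71005424e-01 -1.39566553e-01]
 [-4.91248058e-01 -8.34822179e-01 -2.48489991e-01]
 [ 5.26879610e-04  2.85001440e-01 -9.58526944e-01]]
[320.02971487 178.94404006]
```

View pics/w1.png

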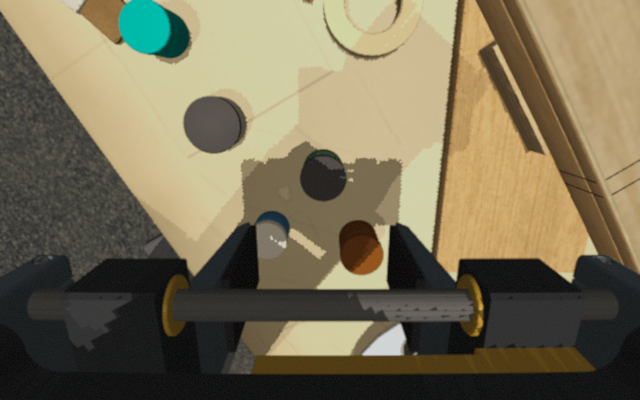

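The wrist picture shows the lid at about (323,176), where (320,179) was predicted. The blue jar is at (272,235) and the brown one at (360,245). I'll fit the lid.

Run:
```python
from h import *
im=cv2.imread("pics/w1.png"); f=grab_frame("wrist"); s=read_state()
hsv=cv2.cvtColor(im,cv2.COLOR_BGR2HSV)
b=im[:,:,2].astype(int)-im[:,:,0]
m=np.zeros(im.shape[:2],np.uint8); m[145:208,290:355]=((hsv[...,2]<110)&(b<22))[145:208,290:355]
m=cv2.morphologyEx(m,cv2.MORPH_CLOSE,np.ones((5,5)));m=cv2.morphologyEx(m,cv2.MORPH_OPEN,np.ones((5,5)))
c=max(cv2.findContours(m,0,2)[0],key=cv2.contourArea)
print(cv2.boundingRect(c),cv2.contourArea(c),cv2.minEnclosingCircle(c))
q=np.array([proj(f,[551+23*np.cos(a),237+23*np.sin(a),52]) for a in np.arange(0,6.3,.3)]);print(q.min(0),q.max(0))
x,y,w,h=cv2.boundingRect(c)
for px in [(x+w/2-.5,y+h-1-(q.max(0)-q.min(0))[1]/2),(x+w/2-.5,y+h/2)]: print(px,onplane(f,px,52))
```

```text
(300, 150, 46, 51) 1757.0 ((322.5370788574219, 174.69776916503906), 25.548364639282227)
[298.18407615 154.69501596] [345.5823851  200.82880203]
(322.5, np.float64(176.93310696426732)) [552.09837893 237.66643285  52.        ]
(322.5, 175.5) [552.8062297  238.89389532  52.        ]
```

Emit:
arm_command --pt "0.24 0 5 0" --pt "0.24 0 10 0" --pt "0.24 0 14 0" --pt "0.24 0 17 0" --pt "0.24 0 18.5 0" --pt "0.24 0 18.5 0" --pt "0.24 0 18.5 0"

```text
clock: 2.2
tcp_pos: [550.3, 241.4, 47.0]
tool_rot: [[0.482, 0.876, 0.001], [0.876, -0.482, 0.0], [0.001, 0.001, -1.0]]
ft_force: [0.2, 0.3, -0.2]
finger_gap: 68.2
finger_force: 0.0
```

Emit:
arm_command --pt "0 0 0 0" --pt "0 0 0 0" --pt "0 0 0 0" --pt "0 0 0 0" --pt "0 0 0 0" --pt "0 0 0 0" --pt "0 0 0 0" --pt "0 0 0 0" --gripper 0.3 --newtons 30

```text
clock: 3.0
tcp_pos: [550.5, 240.9, 46.8]
tool_rot: [[0.484, 0.875, 0.001], [0.875, -0.484, 0.0], [0.001, 0.001, -1.0]]
ft_force: [-1.4, -0.2, 9.4]
finger_gap: 43.6
finger_force: 30.0
```

Emit:
arm_command --pt "0 0 -1 0" --pt "0 0 -4 0" --pt "0 0 -9 0" --pt "0 0 -14 0" --pt "0 0 -18 0" --pt "0 0 -18 0" --pt "0 0 -18 0" --pt "0 0 -18 0"

```text
clock: 3.8
tcp_pos: [549.1, 240.4, 224.8]
tool_rot: [[0.484, 0.875, -0.002], [0.875, -0.484, -0.001], [-0.001, -0.001, -1.0]]
ft_force: [-1.1, -0.3, -1.0]
finger_gap: 43.7
finger_force: 30.0
```

Run:
```python
from h import *
s=read_state(); print(s["tcp_pos"],s["tool_rot"],s["ft_force"],s["joint_velocities"].round(3),s["finger_gap"])
f=grab_frame("wrist"); cv2.imwrite("pics/w2.png",f["img"])
R=np.array(s["tool_rot"]);t=np.array(s["tcp_pos"])
print("expected lid centre px at tcp+6:",proj(f,t+[0,0,6]))
print("cam in tool",R.T@(np.array(f["position"])-t), R.T@np.array(f["attitude"]))
```

```text
[549.06416949 240.37776079 224.76161337] [[ 4.83846402e-01  8.75151167e-01 -1.75892793e-03]
 [ 8.75151748e-01 -4.83848079e-01 -6.74292502e-04]
 [-1.44116177e-03 -1.21307485e-03 -9.99998226e-01]] [-1.11822345 -0.25447311 -0.98596019] [-0.001  0.016  0.002  0.     0.001  0.002] 43.65492841601858
expected lid centre px at tcp+6: [323.21252193 271.79964783]
cam in tool [  80.06338228   -0.43306662 -154.75843985] [[ 5.65410737e-04 -9.58479361e-01 -2.85161349e-01]
 [ 9.99999831e-01  5.80471114e-04  3.17050627e-05]
 [ 1.35139278e-04 -2.85161319e-01  9.58479527e-01]]
```

View pics/w2.png

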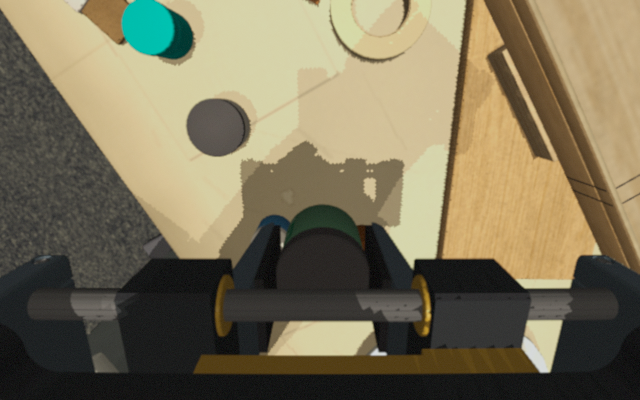

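The jar is gripped and hangs upright: lid centred at column ~322, green body arc seen from row 205. Next I check the jar's position in the grip and where the large hanging bag is before travelling.

Run:
```python
from h import *
f=grab_frame("wrist"); s=read_state(); R=np.array(s["tool_rot"]);t=np.array(s["tcp_pos"])
im=f["img"]; 
print("col322:",[(r,im[r,322].tolist()) for r in range(198,240,2)])
print("row262:",[(c,im[262,c].tolist()) for c in list(range(268,286,2))+list(range(360,378,2))])
def ring(dx,dz,r): return np.array([proj(f,t+R@np.array([dx+r*np.cos(a),r*np.sin(a),-dz])) for a in np.linspace(0,6.28,60)])
for dx in(-4,0,4):
    print(dx,"lid top row",ring(dx,6,23)[:,1].min(),"lid low edge",ring(dx,-5,23)[:,1].min(),"base",ring(dx,-46,22)[:,1].min())
T=grab_frame("top");S=grab_frame("scene")
for z in(100,200,300,400,500): print(z,onplane(T,(485,172),z).round(),onplane(T,(360,60),z).round(),onplane(S,(582,225),z).round())
```

```text
col322: [(198, [80, 109, 123]), (200, [81, 110, 122]), (202, [83, 112, 124]), (204, [61, 82, 85]), (206, [36, 49, 34]), (208, [33, 48, 31]), (210, [38, 51, 33]), (212, [39, 54, 38]), (214, [36, 51, 33]), (216, [40, 56, 38]), (218, [41, 57, 38]), (220, [38, 57, 36]), (222, [43, 60, 40]), (224, [39, 59, 39]), (226, [37, 52, 34]), (228, [23, 24, 30]), (230, [29, 32, 33]), (232, [21, 25, 27]), (234, [32, 32, 36]), (236, [37, 38, 42]), (238, [35, 39, 41])]
row262: [(268, [10, 13, 10]), (270, [9, 10, 12]), (272, [13, 13, 17]), (274, [16, 11, 15]), (276, [13, 16, 16]), (278, [29, 31, 33]), (280, [39, 37, 44]), (282, [35, 37, 40]), (284, [35, 38, 39]), (360, [36, 39, 41]), (362, [36, 39, 43]), (364, [38, 39, 44]), (366, [32, 32, 34]), (368, [13, 18, 20]), (370, [14, 14, 12]), (372, [15, 15, 20]), (374, [11, 14, 10]), (376, [17, 17, 15])]
-4 lid top row 233.86418685866266 lid low edge 225.16517031440623 base 202.04319817305694
0 lid top row 225.57810302849865 lid low edge 217.3340531648054 base 195.56692720936573
4 lid top row 217.170086365171 lid low edge 209.39549301906086 base 189.01976178740387
100 [ 593. -251.  100.] [923.  80. 100.] [ 910. -299.  100.]
200 [ 572. -210.  200.] [874.  93. 200.] [ 807. -301.  200.]
300 [ 551. -168.  300.] [824. 106. 300.] [ 704. -302.  300.]
400 [ 530. -127.  400.] [774. 118. 400.] [ 601. -304.  400.]
500 [509. -86. 500.] [725. 131. 500.] [ 498. -306.  500.]
```

Run:
```python
from h import *
T=grab_frame("top");S=grab_frame("scene")
for z in(300,400,500,600,700,800,900,1000,1100): print(z,*[(onplane(T,p,z).round()[:2],proj(S,onplane(T,p,z)).round()) for p in((485,172),(360,60),(545,90))])
```

```text
300 (array([ 551., -168.]), array([474., 230.])) (array([824., 106.]), array([440., 101.])) (array([ 751., -340.]), array([613., 222.]))
400 (array([ 530., -127.]), array([461., 189.])) (array([774., 118.]), array([430.,  72.])) (array([ 709., -280.]), array([597., 181.]))
500 (array([509., -86.]), array([446., 140.])) (array([725., 131.]), array([419.,  37.])) (array([ 667., -221.]), array([578., 133.]))
600 (array([488., -44.]), array([427.,  80.])) (array([675., 143.]), array([406.,  -8.])) (array([ 625., -162.]), array([554.,  73.]))
700 (array([467.,  -3.]), array([404.,   4.])) (array([625., 156.]), array([388., -64.])) (array([ 583., -102.]), array([525.,  -2.]))
800 (array([446.,  38.]), array([374., -93.])) (array([576., 168.]), array([ 365., -140.])) (array([541., -43.]), array([488., -98.]))
900 (array([425.,  80.]), array([ 334., -226.])) (array([526., 181.]), array([ 333., -245.])) (array([499.,  16.]), array([ 439., -230.]))
1000 (array([404., 121.]), array([ 277., -419.])) (array([476., 193.]), array([ 285., -405.])) (array([457.,  76.]), array([ 369., -420.]))
1100 (array([383., 162.]), array([ 186., -732.])) (array([427., 206.]), array([ 205., -678.])) (array([415., 135.]), array([ 258., -730.]))
```

The bag hangs above z ≈ 700 mm, so it isn't in the way. The jar sits about 5 mm behind the TCP along tool x. I'll carry it over the pocket with tool x pointing at the wheel's axis, so the wrist camera sees the wheel.

Emit:
arm_command --pt "-28 7.9 0 1.634" --pt "-28 7.9 0 1.634" --pt "-28 7.9 0 1.634" --pt "-28 7.9 0 1.634" --pt "-28 7.9 0 1.634" --pt "-28 7.9 0 1.634" --pt "-28 7.9 0 1.634" --pt "-28 7.9 0 1.634" --pt "-28 7.9 0 1.634" --pt "-28 7.9 0 1.634" --pt "-28 7.9 0 1.634" --pt "-28 7.9 0 1.634"

```text
clock: 5.3
tcp_pos: [483.5, -42.6, 225.7]
tool_rot: [[0.842, -0.54, -0.0], [-0.54, -0.842, 0.0], [-0.0, 0.0, -1.0]]
ft_force: [-0.2, -0.2, -1.0]
finger_gap: 43.3
finger_force: 30.0
```

Emit:
arm_command --pt "0 0 0 0" --pt "0 0 0 0" --pt "0 0 0 0" --pt "0 0 0 0"

```text
clock: 5.7
tcp_pos: [483.6, -42.5, 225.9]
tool_rot: [[0.843, -0.537, 0.0], [-0.537, -0.843, -0.0], [0.0, -0.0, -1.0]]
ft_force: [-1.3, -0.9, -0.8]
finger_gap: 43.5
finger_force: 30.0
```

Run:
```python
from h import *
s=read_state(); print(s["tcp_pos"],s["tool_rot"],s["ft_force"],s["joint_velocities"].round(3),s["qpos"])
f=grab_frame("wrist"); cv2.imwrite("pics/w3.png",f["img"])
import pickle; pickle.dump((f,s),open("w3.pkl","wb"))
print([proj(f,p).round() for p in([546,-83,36],[486,-178,102],[424.7,-5.5,8])])
```

```text
[483.56145126 -42.53984827 225.92290331] [[ 8.43464300e-01 -5.37185233e-01  1.40546983e-05]
 [-5.37185233e-01 -8.43464300e-01 -3.77224336e-06]
 [ 1.38810297e-05 -4.36822379e-06 -1.00000000e+00]] [-1.28166588 -0.89886039 -0.78552061] [ 0.     0.    -0.001  0.001  0.     0.004] [-1.35762344e-01  4.09802829e-02  2.16309034e+00 -2.27679310e-06
  9.37507592e-01  2.00213173e+00]
[array([322., 100.]), array([469., 101.]), array([322., 231.])]
```

View pics/w3.png

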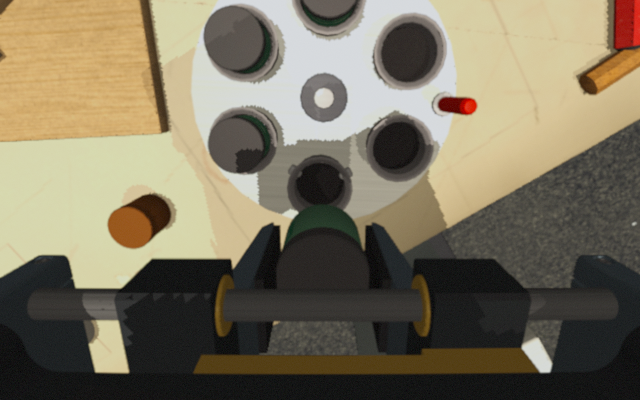

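The wrist view shows the hub at (323,98), the empty cups at (409,50) and (400,146), the loading pocket at (319,183) just ahead of the held jar, the fixed jars at (238,40), (241,140) and (330,5), and the handle at (462,106). I'll fit the disc rim and the cups.

Run:
```python
from h import *
import pickle; from scipy.optimize import least_squares
f,s=pickle.load(open("w3.pkl","rb")); im=f["img"]; hsv=cv2.cvtColor(im,cv2.COLOR_BGR2HSV)
m=((hsv[...,1]<40)&(hsv[...,2]>95)).astype(np.uint8); m[225:]=0; m[:,:180]=0; m[:,475:]=0
m=cv2.morphologyEx(m,cv2.MORPH_OPEN,np.ones((3,3)))
c=max(cv2.findContours(m,0,1)[0],key=cv2.contourArea)[:,0]
P=np.array([onplane(f,p,36)[:2] for p in c if p[1]>2])
a=np.array([546,-83.]); d=np.hypot(*(P-a).T); Q=P[abs(d-125)<8]
for fix in(0,1):
    r=least_squares(lambda v:np.hypot(Q[:,0]-v[0],Q[:,1]-v[1])-(125 if fix else v[2]),[*a,125],loss="soft_l1"); print("disc",r.x.round(2),len(Q),np.std(r.fun).round(2))
# dark cup bores
g=cv2.medianBlur(hsv[...,2],3)
for name,x0,x1,y0,y1,th in(("E1",375,450,10,90,75),("E2",360,440,110,185,75),("L",285,352,150,208,48)):
    k=np.zeros(g.shape,np.uint8); k[y0:y1,x0:x1]=(g<th)[y0:y1,x0:x1]; k=cv2.morphologyEx(k,cv2.MORPH_OPEN,np.ones((5,5)))
    c=max(cv2.findContours(k,0,1)[0],key=cv2.contourArea); e=cv2.fitEllipse(c)
    w=[np.round(onplane(f,e[0],z)[:2],1) for z in(44,63)]; print(name,e,*w)
h,S,v=cv2.split(hsv); k=((S>170)&((h<6)|(h>174))&(v>70)).astype(np.uint8); k[:,:420]=0;k[:,500:]=0;k[:80]=0;k[140:]=0
ys,xs=np.nonzero(k); print("red",xs.min(),xs.max(),ys.min(),ys.max(), "top cap",xs.max()-9,np.median(ys[xs>xs.max()-10]))
for z in(92,102): print(onplane(f,(xs.max()-8,np.median(ys[xs>xs.max()-10])),z).round(1))
cv2.imwrite("pics/c3.png",cv2.resize(im[0:220,180:490],None,fx=2.5,fy=2.5,interpolation=cv2.INTER_CUBIC))
```

```text
disc [548.17 -85.7  123.6 ] 517 1.43
disc [549.27 -86.25 125.  ] 517 1.52
E1 ((408.7806396484375, 51.87141418457031), (53.773162841796875, 59.25303649902344), 21.355884552001953) [ 539.8 -170.2] [ 540.4 -165.5]
E2 ((399.14654541015625, 147.32435607910156), (53.594112396240234, 54.66477584838867), 59.21007537841797) [ 470.  -121.6] [ 474.6 -119.7]
L ((319.216552734375, 184.643798828125), (43.331573486328125, 47.624717712402344), 94.5252914428711) [479.9 -37.6] [484.  -40.4]
red 439 475 98 113 top cap 466 106.0
[ 481.5 -178.2   92. ]
[ 483.9 -175.1  102. ]
```

View pics/c3.png

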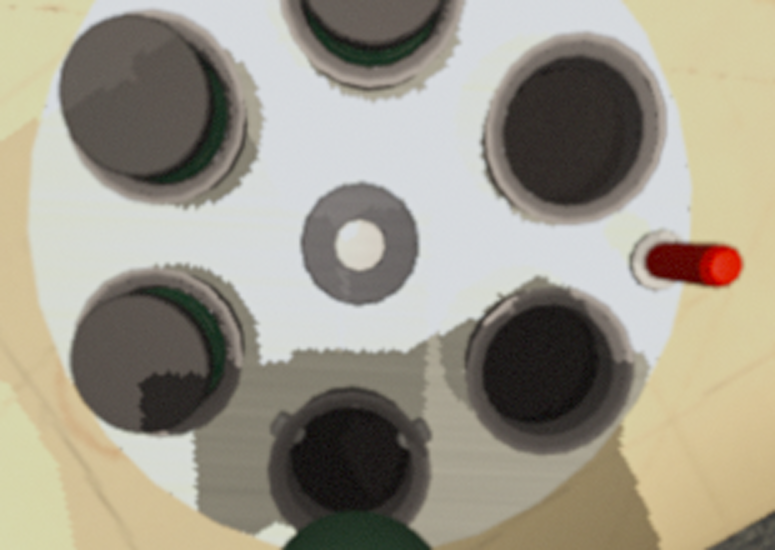

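The three bores are spaced 80.2, 79.9 and 137.2 mm (expected 80, 80, 138.6), and their axis (549.8,-86.2) agrees with the disc fit (549.3,-86.3). That puts the pocket at about (484.6,-39.4), while the jar is at about (479.5,-39.2). I'll shift and lower to just above the rim.

Emit:
arm_command --pt "0.44 -0.26 1 0" --pt "0.44 -0.26 4 0" --pt "0.44 -0.26 7 0" --pt "0.44 -0.26 9 0" --pt "0.44 -0.26 10.3 0" --pt "0.44 -0.26 10.3 0" --pt "0.44 -0.26 10.3 0" --pt "0.44 -0.26 10.3 0"

```text
clock: 6.55
tcp_pos: [489.4, -42.8, 123.9]
tool_rot: [[0.843, -0.538, 0.002], [-0.538, -0.843, -0.0], [0.001, -0.001, -1.0]]
ft_force: [-0.6, -0.1, 0.2]
finger_gap: 43.2
finger_force: 30.0
```

Run:
```python
from h import *
s=read_state(); print(s["tcp_pos"],s["ft_force"],s["torque"],s["joint_velocities"].round(3))
a=grab_frame("scene"); b=grab_frame("wrist")
A=cv2.resize(a["img"][215:345,330:490],(640,520),interpolation=cv2.INTER_CUBIC)
cv2.imwrite("pics/s4.png",A)
for z in(68,):
  for p in([484.6,-39.4,z],): print(proj(a,p),(proj(a,p)-[330,215])*4)
```

```text
[489.41769573 -42.82661681 123.86792702] [-0.55355361 -0.08787815  0.19899212] [-0.02849709  0.13345755 -0.01109809] [ 0.001 -0.005  0.002  0.    -0.004  0.001]
[385.30483535 273.01100049] [221.2193414  232.04400196]
```

View pics/s4.png

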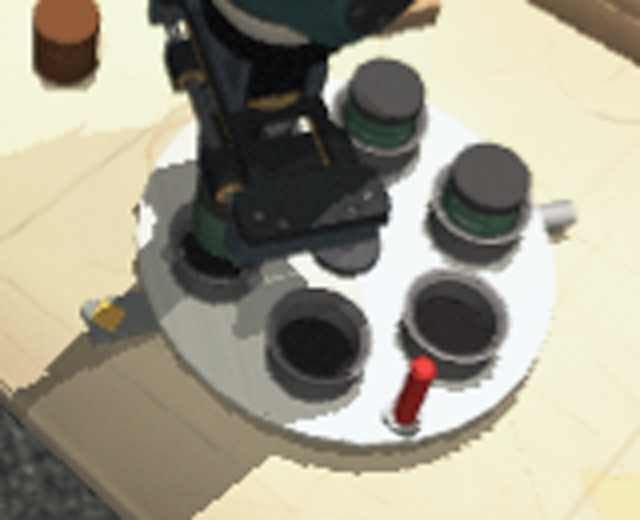

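The scene crop shows the jar hanging over the loading cup (crop ~ (215,245)), centred as far as I can see. I'm lowering it under force watch.

Emit:
arm_command --pt "-0.05 0 0.5 0" --pt "-0.05 0 1.0 0" --pt "-0.05 0 1.3 0" --pt "-0.05 0 1.5 0" --pt "-0.05 0 1.5 0" --pt "-0.05 0 1.5 0"

```text
clock: 7.25
tcp_pos: [488.1, -42.4, 107.8]
tool_rot: [[0.843, -0.538, -0.0], [-0.538, -0.843, 0.0], [-0.0, 0.0, -1.0]]
ft_force: [-1.6, 1.5, -1.8]
finger_gap: 43.5
finger_force: 30.0
```

Emit:
arm_command --pt "0 0 0.1 0" --pt "0 0 0.2 0" --pt "0 0 0.2 0" --pt "0 0 0.2 0"

```text
clock: 7.65
tcp_pos: [488.2, -42.4, 105.9]
tool_rot: [[0.843, -0.538, -0.0], [-0.538, -0.843, 0.0], [-0.0, -0.0, -1.0]]
ft_force: [-1.3, 1.4, 1.3]
finger_gap: 43.4
finger_force: 30.0
```

Emit:
arm_command --pt "0 0 0.1 0" --pt "0 0 0.2 0" --pt "0 0 0.2 0" --pt "0 0 0.2 0"

```text
clock: 8.05
tcp_pos: [488.1, -42.5, 103.8]
tool_rot: [[0.843, -0.538, -0.0], [-0.538, -0.843, -0.0], [-0.0, 0.0, -1.0]]
ft_force: [-2.0, 1.7, -0.6]
finger_gap: 43.7
finger_force: 30.0
```

Emit:
arm_command --pt "-0.04 0 0.1 0" --pt "-0.04 0 0.2 0" --pt "-0.04 0 0.2 0" --pt "-0.04 0 0.2 0"

```text
clock: 8.45
tcp_pos: [487.8, -42.3, 101.8]
tool_rot: [[0.843, -0.538, -0.0], [-0.538, -0.843, 0.0], [-0.0, 0.0, -1.0]]
ft_force: [-1.5, 1.7, -1.7]
finger_gap: 43.6
finger_force: 30.0
```

Emit:
arm_command --pt "0 0 0.1 0" --pt "0 0 0.2 0" --pt "0 0 0.2 0" --pt "0 0 0.2 0"

```text
clock: 8.85
tcp_pos: [487.8, -42.2, 99.8]
tool_rot: [[0.843, -0.538, -0.0], [-0.538, -0.843, 0.0], [-0.0, 0.0, -1.0]]
ft_force: [-2.4, 2.0, 0.1]
finger_gap: 43.5
finger_force: 30.0
```

Emit:
arm_command --pt "0 0 0.1 0" --pt "0 0 0.1 0" --pt "0 0 0.1 0"

```text
clock: 9.15
tcp_pos: [487.9, -42.3, 98.9]
tool_rot: [[0.843, -0.538, -0.0], [-0.538, -0.843, -0.0], [-0.0, 0.0, -1.0]]
ft_force: [-1.0, 2.0, -0.8]
finger_gap: 43.4
finger_force: 30.0
```

Emit:
arm_command --pt "0 0 0.1 0" --pt "0 0 0.1 0" --pt "0 0 0.1 0"

```text
clock: 9.45
tcp_pos: [487.9, -42.3, 97.9]
tool_rot: [[0.843, -0.538, 0.0], [-0.538, -0.843, -0.0], [0.0, -0.0, -1.0]]
ft_force: [-1.1, 1.5, -0.5]
finger_gap: 43.5
finger_force: 30.0
```

Emit:
arm_command --pt "0 0 0.1 0" --pt "0 0 0.1 0" --pt "0 0 0.1 0"

```text
clock: 9.75
tcp_pos: [487.9, -42.3, 96.9]
tool_rot: [[0.843, -0.538, -0.0], [-0.538, -0.843, 0.0], [-0.0, 0.0, -1.0]]
ft_force: [-2.5, 2.6, -1.3]
finger_gap: 43.2
finger_force: 30.0
```

Emit:
arm_command --pt "0 0 0.1 0" --pt "0 0 0.1 0" --pt "0 0 0.1 0"

```text
clock: 10.05
tcp_pos: [487.8, -42.3, 95.8]
tool_rot: [[0.843, -0.538, -0.0], [-0.538, -0.843, 0.0], [-0.0, 0.0, -1.0]]
ft_force: [-2.7, 0.4, -2.0]
finger_gap: 43.4
finger_force: 30.0
```

Emit:
arm_command --pt "0 0 0.1 0" --pt "0 0 0.1 0" --pt "0 0 0.1 0"

```text
clock: 10.35
tcp_pos: [487.8, -42.3, 94.9]
tool_rot: [[0.843, -0.538, -0.0], [-0.538, -0.843, 0.0], [-0.0, 0.0, -1.0]]
ft_force: [-2.0, 1.5, -1.3]
finger_gap: 43.5
finger_force: 30.0
```

Run:
```python
from h import *
s=read_state(); print(s["tcp_pos"],s["ft_force"],s["torque"],s["joint_torque"])
a=grab_frame("scene"); b=grab_frame("wrist")
A=cv2.resize(a["img"][235:305,340:440],(600,420),interpolation=cv2.INTER_CUBIC)
B=cv2.resize(b["img"][130:290,200:440],(600,400),interpolation=cv2.INTER_CUBIC)
cv2.imwrite("pics/s5.png",np.vstack([A[:300],B[:300]]))
```

```text
[487.79703602 -42.25291894  94.85064776] [-2.01048458  1.53443335 -1.28721922] [0.35994382 0.58595637 0.02056311] [-6.99235070e-01 -5.53554332e+01 -3.21851528e+01 -2.34107645e-01
 -7.65053239e-01  4.59754243e-03]
```

View pics/s5.png

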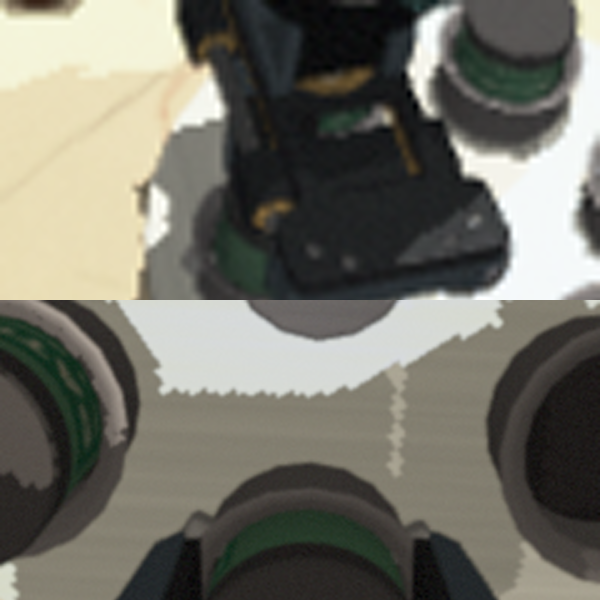

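The jar is inside the cup and centred. I'll keep feeling downward in 1 mm steps.

Emit:
arm_command --pt "0 0 0.1 0" --pt "0 0 0.1 0" --pt "0 0 0.1 0"

```text
clock: 10.75
tcp_pos: [487.8, -42.2, 93.9]
tool_rot: [[0.843, -0.538, -0.0], [-0.538, -0.843, 0.0], [-0.0, 0.0, -1.0]]
ft_force: [-3.2, 2.1, -2.4]
finger_gap: 43.1
finger_force: 30.0
```

Emit:
arm_command --pt "0 0 0.1 0" --pt "0 0 0.1 0" --pt "0 0 0.1 0"

```text
clock: 11.05
tcp_pos: [487.9, -42.2, 93.0]
tool_rot: [[0.843, -0.538, 0.0], [-0.538, -0.843, 0.0], [0.0, -0.0, -1.0]]
ft_force: [-3.6, 3.0, 1.8]
finger_gap: 43.4
finger_force: 30.0
```

Emit:
arm_command --pt "0 0 0.1 0" --pt "0 0 0.1 0" --pt "0 0 0.1 0"

```text
clock: 11.35
tcp_pos: [487.9, -42.2, 92.1]
tool_rot: [[0.843, -0.538, -0.0], [-0.538, -0.843, 0.0], [-0.0, 0.0, -1.0]]
ft_force: [-5.6, 3.9, 7.3]
finger_gap: 43.6
finger_force: 30.0
```

Emit:
arm_command --pt "-0.05 0 0.03 0" --pt "-0.05 0 0.05 0" --pt "-0.05 0 0.05 0"

```text
clock: 11.65
tcp_pos: [487.7, -42.0, 91.8]
tool_rot: [[0.843, -0.538, 0.0], [-0.538, -0.843, -0.0], [0.0, -0.0, -1.0]]
ft_force: [-5.7, 3.3, 9.5]
finger_gap: 43.7
finger_force: 30.0
```

Emit:
arm_command --pt "-0.05 0 0.04 0" --pt "-0.05 0 0.06 0" --pt "-0.05 0 0.06 0"

```text
clock: 11.95
tcp_pos: [487.4, -41.8, 91.3]
tool_rot: [[0.843, -0.538, 0.001], [-0.538, -0.843, -0.0], [0.001, -0.0, -1.0]]
ft_force: [-6.1, 2.2, 12.8]
finger_gap: 43.4
finger_force: 30.0
```

Emit:
arm_command --pt "0 0 0 0" --pt "0 0 0 0"

```text
clock: 12.15
tcp_pos: [487.4, -41.8, 91.3]
tool_rot: [[0.843, -0.538, 0.001], [-0.538, -0.843, -0.0], [0.001, -0.0, -1.0]]
ft_force: [-6.4, 2.2, 11.3]
finger_gap: 43.4
finger_force: 30.0
```

Now 11–13 N on the sprung floor, beyond the ~5 N of the balls, with a spring-like rate. I'll unload, release and retreat upward.

Emit:
arm_command --pt "0 0 -0.05 0" --pt "0 0 -0.1 0" --pt "0 0 -0.1 0"

```text
clock: 12.45
tcp_pos: [487.4, -41.8, 92.2]
tool_rot: [[0.843, -0.538, 0.001], [-0.538, -0.843, -0.0], [0.001, -0.0, -1.0]]
ft_force: [-3.8, 1.7, 6.7]
finger_gap: 43.6
finger_force: 30.0
```

Emit:
arm_command --pt "0 0 0 0" --pt "0 0 0 0" --pt "0 0 0 0" --pt "0 0 0 0" --pt "0 0 0 0" --gripper 0.66

```text
clock: 12.95
tcp_pos: [487.2, -41.7, 91.8]
tool_rot: [[0.843, -0.538, 0.0], [-0.538, -0.843, -0.0], [0.0, -0.0, -1.0]]
ft_force: [-0.6, 0.3, -0.5]
finger_gap: 60.1
finger_force: 0.0
```

Emit:
arm_command --pt "0 0 -0.5 0" --pt "0 0 -2 0" --pt "0 0 -5 0" --pt "0 0 -9 0" --pt "0 0 -11 0" --pt "0 0 -11 0" --pt "0 0 -11 0" --pt "0 0 -11 0"

```text
clock: 13.75
tcp_pos: [486.4, -41.6, 200.8]
tool_rot: [[0.843, -0.538, -0.002], [-0.538, -0.843, 0.0], [-0.001, 0.001, -1.0]]
ft_force: [-0.9, -0.8, -0.3]
finger_gap: 59.8
finger_force: 0.0
```

Run:
```python
from h import *
s=read_state(); print(s["tcp_pos"],s["tool_rot"][0],s["qpos"],s["ft_force"])
b=grab_frame("wrist");a=grab_frame("scene")
B=b["img"][0:300,150:490]; A=cv2.resize(a["img"][225:345,330:480],(600,480),interpolation=cv2.INTER_CUBIC)[:,:420]
cv2.imwrite("pics/w6.png",np.hstack([cv2.copyMakeBorder(B,0,180,0,0,0),A]))
for p in([484.6,-39.4,96],[484,-177,102],[549.5,-86.2,36]): print(proj(b,p).round())
```

```text
[486.37559329 -41.62938488 200.78849831] [ 0.84286509 -0.53812254 -0.00160256] [-1.33123708e-01  8.49638837e-02  2.17135529e+00 -2.05211300e-05
  8.86888216e-01  2.00589431e+00] [-0.92316682 -0.81166662 -0.25458684]
[320. 206.]
[486. 108.]
[325.  97.]
```

View pics/w6.png

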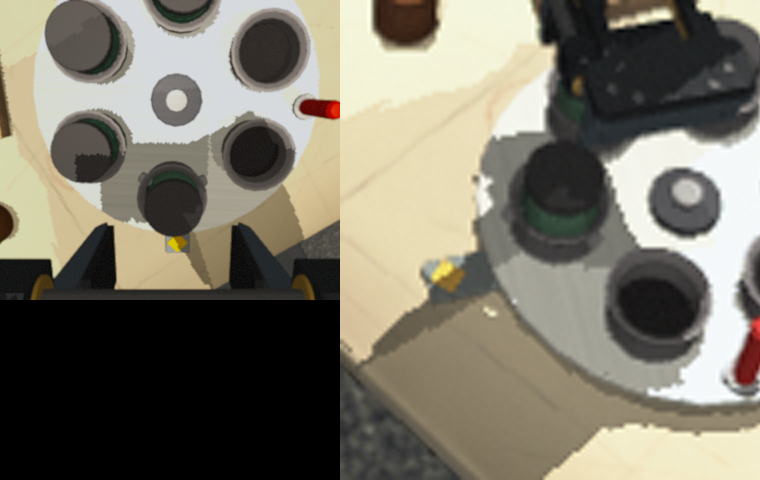

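The jar sits upright in the pocket: lid at (323,205) where (320,206) is expected, at the same height as its neighbours. Next is the handle: tool x radially inward, fingers to either side of the post.

Emit:
arm_command --pt "7.0 11.5 0 -1.51" --pt "7.0 11.5 0 -1.51" --pt "7.0 11.5 0 -1.51" --pt "7.0 11.5 0 -1.51" --pt "7.0 11.5 0 -1.51" --pt "7.0 11.5 0 -1.51" --pt "7.0 11.5 0 -1.51" --pt "7.0 11.5 0 -1.51" --pt "7.0 11.5 0 -1.51" --pt "7.0 11.5 0 -1.51" --pt "7.0 11.5 0 -1.51" --pt "7.0 11.5 0 -1.51"

```text
clock: 15.05
tcp_pos: [483.8, -176.2, 201.0]
tool_rot: [[0.588, 0.809, -0.001], [0.809, -0.588, 0.001], [-0.0, -0.001, -1.0]]
ft_force: [0.9, 0.4, -0.2]
finger_gap: 60.4
finger_force: 0.0
```

Emit:
arm_command --pt "0 0 0 0" --pt "0 0 0 0" --pt "0 0 0 0"

```text
clock: 15.35
tcp_pos: [484.1, -176.3, 201.7]
tool_rot: [[0.589, 0.808, -0.0], [0.808, -0.589, 0.0], [-0.0, -0.0, -1.0]]
ft_force: [-0.4, 0.4, 0.5]
finger_gap: 60.6
finger_force: 0.0
```

Run:
```python
from h import *
s=read_state(); f=grab_frame("wrist");R=np.array(s["tool_rot"]);t=s["tcp_pos"]; print(t,R[0])
h,S,v=cv2.split(cv2.cvtColor(f["img"],cv2.COLOR_BGR2HSV))
k=((S>150)&((h<8)|(h>172))&(v>50)).astype(np.uint8)
n,l,st,c=cv2.connectedComponentsWithStats(k)
for i in range(1,n):
    if st[i,4]>60:
        p=onplane(f,(st[i,0]+st[i,2]/2,st[i,1]+st[i,3]/2),92); print(st[i],p.round(1),(R.T@(p-t)).round(1))
print("expected top",proj(f,[484,-176,102]),"base",proj(f,[484,-176,36]))
```

```text
[ 484.1228022  -176.30673636  201.69565377] [ 5.89112725e-01  8.08050830e-01 -2.31672426e-04]
[314 180  16  33 446] [ 485.3 -173.6   92. ] [  2.9  -0.6 109.7]
[378 321  21  26 368] [ 458.3 -310.5   92. ] [-123.6   58.2  109.7]
expected top [322.42062126 203.67518092] base [322.44135384 182.45302353]
```

The post is in view at columns 314–330, rows 180–213, where column 322 was expected, so it is centred between the fingers. I'll descend and grip it lightly.

Emit:
arm_command --pt "0 0 3 0" --pt "0 0 6 0" --pt "0 0 9 0" --pt "0 0 10.5 0" --pt "0 0 11.1 0" --pt "0 0 11.1 0" --pt "0 0 11.1 0"

```text
clock: 16.1
tcp_pos: [484.9, -176.6, 91.9]
tool_rot: [[0.588, 0.809, 0.001], [0.809, -0.588, -0.001], [0.0, 0.001, -1.0]]
ft_force: [-0.3, -0.3, 0.4]
finger_gap: 60.5
finger_force: 0.0
```

Emit:
arm_command --pt "0 0 0 0" --pt "0 0 0 0" --pt "0 0 0 0" --pt "0 0 0 0" --pt "0 0 0 0" --pt "0 0 0 0" --pt "0 0 0 0" --pt "0 0 0 0" --pt "0 0 0 0" --pt "0 0 0 0" --gripper 0.1 --newtons 10

```text
clock: 17.1
tcp_pos: [484.1, -176.3, 90.8]
tool_rot: [[0.588, 0.809, -0.0], [0.809, -0.588, 0.0], [-0.0, -0.0, -1.0]]
ft_force: [-0.7, 0.9, 1.0]
finger_gap: 13.6
finger_force: 10.0
```

Emit:
arm_command --pt "0 -0.33 0 0.03" --pt "0.02 -0.67 0 0.06" --pt "0.05 -1.0 0 0.09" --pt "0.08 -1.33 0 0.12" --pt "0.13 -1.66 0 0.15" --pt "0.18 -1.99 0 0.18" --pt "0.25 -2.32 0 0.21" --pt "0.32 -2.65 0 0.24" --pt "0.4 -2.97 0 0.27" --pt "0.5 -3.29 0 0.3" --pt "0.6 -3.61 0 0.33" --pt "0.68 -3.82 0 0.35"

```text
clock: 18.3
tcp_pos: [456.9, -148.8, 90.8]
tool_rot: [[0.83, 0.557, -0.001], [0.557, -0.83, -0.001], [-0.001, 0.0, -1.0]]
ft_force: [-4.6, -11.8, 1.1]
finger_gap: 13.3
finger_force: 10.0
```

Turned 0.35 rad. The side load is about 10 N radial, so I'll loosen the grip to let the post slide between the pads and ease outward a little.

Emit:
arm_command --pt "-0.1 -0.0 0 0" --pt "-0.1 -0.33 0 0.03" --pt "-0.08 -0.67 0 0.06" --pt "-0.05 -1.0 0 0.09" --pt "-0.02 -1.33 0 0.12" --pt "0.03 -1.66 0 0.15" --pt "0.08 -1.99 0 0.18" --pt "0.15 -2.32 0 0.21" --newtons 6

```text
clock: 19.1
tcp_pos: [445.4, -128.2, 90.8]
tool_rot: [[0.928, 0.372, -0.0], [0.372, -0.928, -0.0], [-0.0, -0.0, -1.0]]
ft_force: [-1.9, -2.8, 2.3]
finger_gap: 13.8
finger_force: 6.0
```

Emit:
arm_command --pt "0 -0.33 0 0.03" --pt "0.02 -0.67 0 0.06" --pt "0.05 -1.0 0 0.09" --pt "0.08 -1.33 0 0.12" --pt "0.13 -1.66 0 0.15" --pt "0.18 -1.99 0 0.18" --pt "0.25 -2.32 0 0.21" --pt "0.32 -2.65 0 0.24" --pt "0.4 -2.97 0 0.27" --pt "0.5 -3.29 0 0.3" --pt "0.6 -3.61 0 0.33" --pt "0.68 -3.82 0 0.35"

```text
clock: 20.3
tcp_pos: [436.9, -90.0, 90.7]
tool_rot: [[1.0, 0.031, -0.002], [0.031, -1.0, 0.0], [-0.002, -0.0, -1.0]]
ft_force: [-6.5, -1.7, 5.2]
finger_gap: 13.7
finger_force: 6.0
```

Emit:
arm_command --pt "-0.1 -0.33 0 0.03" --pt "-0.1 -0.67 0 0.06" --pt "-0.07 -1.0 0 0.09" --pt "-0.04 -1.33 0 0.12" --pt "0 -1.55 0 0.14" --pt "0 -1.55 0 0.14" --pt "0 -1.55 0 0.14"

```text
clock: 21.0
tcp_pos: [437.1, -74.7, 90.8]
tool_rot: [[0.994, -0.107, -0.0], [-0.107, -0.994, 0.0], [-0.0, -0.0, -1.0]]
ft_force: [0.4, 0.7, -0.1]
finger_gap: 13.8
finger_force: 6.0
```

Emit:
arm_command --pt "0 0 0 0" --pt "0 0 0 0" --pt "0 0 0 0" --pt "0 0 0 0" --pt "0 0 0 0" --gripper 0.66

```text
clock: 21.5
tcp_pos: [437.2, -74.8, 90.8]
tool_rot: [[0.994, -0.108, 0.0], [-0.108, -0.994, -0.0], [0.0, 0.0, -1.0]]
ft_force: [-0.0, 0.6, -0.4]
finger_gap: 51.1
finger_force: 0.0
```

Emit:
arm_command --pt "0 0 -2 0" --pt "0 0 -5 0" --pt "0 0 -9 0" --pt "0 0 -13 0" --pt "0 0 -17 0" --pt "-2 0 -17 0" --pt "-2 0 -17 0" --pt "-2 0 -17 0" --pt "-2 0 -17 0"

```text
clock: 22.4
tcp_pos: [417.4, -72.6, 260.2]
tool_rot: [[0.994, -0.108, -0.001], [-0.108, -0.994, 0.0], [-0.001, -0.0, -1.0]]
ft_force: [0.5, -0.7, -0.5]
finger_gap: 59.9
finger_force: 0.0
```

Run:
```python
from h import *
s=read_state(); b=grab_frame("wrist");a=grab_frame("scene"); print(s["tcp_pos"],s["ft_force"])
B=b["img"][0:330,120:520]; A=cv2.resize(a["img"][225:345,330:480],(500,400),interpolation=cv2.INTER_CUBIC)[:,:400]
cv2.imwrite("pics/w7.png",np.hstack([cv2.copyMakeBorder(B,0,70,0,0,0),A]))
c=np.array([549.5,-86.2]); 
for n,p,r,z in(("handle",174.2,112,102),("jar",84.2,80,97),("E at mark",144.2,80,63)):
    q=[*(c+r*np.array([np.cos(np.radians(p)),np.sin(np.radians(p))])),z]; print(n,proj(b,q).round(1)-[120,0],(proj(a,q)-[330,225])*10/3)
```

```text
[417.44079956 -72.62003818 260.17923941] [ 0.51665546 -0.67912738 -0.52307594]
handle [201.7 162.1] [184.92520352 210.80073111]
jar [103.8  27.6] [219.05495874  48.80714926]
E at mark [160.2 111.2] [183.673284   163.63392905]
```

View pics/w7.png

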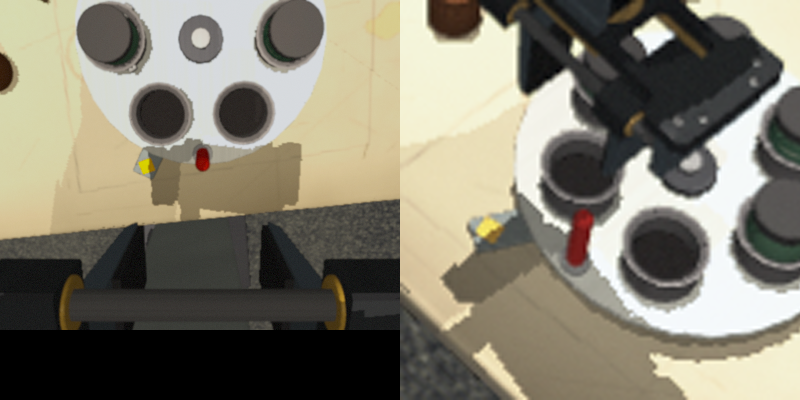

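The view shows the wheel one click on. The handle is at (203,160) against (202,162) predicted, the next empty cup is at the mark at (161,110) against (160,111), and the green jar is still seated at (108,30). The gripper is clear, so I'm handing in.

```bash
python3 -c "
from plant import *
print(sign_off())"
```

```text
the job is handed in; nothing more can be done
None
```

I pressed the green jar into its pocket with about 12 N, turned the wheel one click clockwise so the next empty pocket stands at the mark, and handed the job in at about 22 s; no verdict was returned, but the last pictures show the jar seated and the wheel within about 2 pixels of the expected notch.

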